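# Slide a notched blank round two obstacles into a drilling jig

### The job

Keeping it flat on the bench, push the notched wooden blank to the left through the gap between the bench dog and the wood block, touching neither, until it lies along the jig's fence. Then push it forward along the fence, past the sprung roller, until the roller has dropped into the notch and the blank stands against the end stop; there press it home with about 15 N for a second and let go. Never shove hard (a push of 25 N or more could spoil the jig's setting), and leave the tin, tape measure and sanding block where they are.

Things in the scene. Friction and masses are not known exactly. Their poses are not given: they have to be found in the camera images.
- jig: Fixed drilling jig on the bench, yaw within 0.1 rad. Origin at bench height; x forward along the fence, y left. The fence's face is the plane y = 0, the work lies at y < 0. At its far end a metal carriage with end stop (square to the fence) and roller was locked by hand with the stop's face anywhere from x = -35 to 0 mm: not measured, home must be felt. A push over 25 N may spoil it.
- fence (a point): Middle of the fence's working face, 16 mm above the bench. The fence is a wooden strip 300 mm long (x -270 to +30 mm in the jig's frame), 24 mm thick, 32 mm high. The end stop's top is 32 mm high; an arm of the carriage, equally high, lies right of the work from 169 to 191 mm off the fence's face.
- blank: Loose mid-brown wooden blank, 110 mm (its x, forward) by 120 mm (its y, left) by 40 mm high, 0.26 to 0.49 kg, dark bored cup on top; origin at the centre of its underside. Its right (-y) side has a notch through its full height, 20 mm long, 8 mm deep, centred 40 mm behind the front (+x) face. Starts 380 to 440 mm right of the fence's face, turned up to 0.2 rad from the jig.
- blank_c (a point): Centre of the blank's 110 x 120 x 40 mm outline, 20 mm above its underside. At home it is at y = -60 mm in the jig's frame, and at x between -90 and -55 mm depending on how the stop is set.
- roller (a joint): Travel of the sprung roller (grey wheel, 30 mm diameter, upright axis 40 mm before the stop's face) away from the fence, m: 0 free, 0.0045 riding on the blank's flat side, about 0.001 in the notch. Spring 2.5 to 4.5 N. Pushing gets stiff as the blank's front corner meets it 50 mm before home, then eases, eases again at the notch, then the stop is solid. It does not pull the blank home.
- wood_block: Fixed obstacle: brown wood block, 40 (x) x 70 (y) x 40 mm high, origin at the centre of its underside, turned like the jig. It stands on the far or the near side of the gap, about 260 mm right of the fence; the bench dog is on the other side.
- bench_dog: Fixed obstacle: round steel bench dog, 40 mm diameter at its foot, 36 mm at its head, 40 mm high, origin at the centre of its underside, on the other side of the gap from the wood block. The gap is about 180 mm wide and its middle line runs along the jig's y at about x = -195 mm of the jig's frame.
- wax_tin_c (a point): Centre of a bystanding tin, 67 mm diameter, 70 mm high, loose.
- tape_measure_c (a point): Centre of a bystanding tape measure, 37 x 78 x 64 mm high, loose.
- sanding_block_c (a point): Centre of a bystanding sanding block, 63 x 101 x 30 mm high, loose.

How it is judged:
By the outcome, as a careful person would: the job done as asked, in the order asked, and still so for the second after the job is handed in, with the robot touching nothing.
It also fails if it takes over 69 s, if anything falls off the work surface, if the arm or the gripper's body presses on something with over 40 N, if the wrist force passes 120 N, or if a joint passes its speed limit or range.

### The arm

A 6-joint arm with a two-finger parallel gripper is mounted at the origin on a cart in front of the work surface, level with it; the furniture and walls round the work are solid. World frame = base frame: x ahead of the robot, y to its left, z up, the work surface at z = 0. Lengths are in mm, angles in rad, forces in N, time in s.
With the tool pointing down it reaches from about 300 to 775 mm from the base axis. Payload 14.6 kg.
Tool frame: the origin (TCP) lies between the finger pads; the fingertips stand 19 mm ahead of it and the grasp point (between the pads) is the TCP; z points along the fingers, y is the line along which they close (so a half turn about z gives the same grasp; the last joint's range is limited). The gripper opens to 94 mm and grips with 3 to 60 N. Pads are 16 mm wide; open, the fingers measure 119 mm over their backs; the gripper's body (75 mm by 177 mm) begins 78 mm behind the grasp point.
Start: joints at [-1.347, 0.3, 1.521, -0, 1.321, -0.067], TCP at [157.688, -526.9, 224.446] pointing down, gripper open.
Joint ranges: [-3.03, 3.03], [-0.79, 2.21], [0.23, 2.52], [-1.04, 4.18], [0, 3.07], [-2.55, 2.55]. Speed limits (rad/s): [2.22, 2.22, 2.57, 3.14, 3.14, 3.14].

### API

Orientations are given as [roll, pitch, yaw] about the fixed x, y, z axes, in that order (R = Rz(yaw) Ry(pitch) Rx(roll)).
In Python, from cell import monitor, imaging, job, find_in, trace gives the robot as it stands. The module is installed in compiled form; this text tells all that it offers.
- The arm moves only by the tool arm_command, never from a script. Its argument "steps" is a list of rows, each a list of 5 numbers: the opening, from 0 (shut) to 1 (fully open), then the shift along the tool's x, y, z in mm, then the turn about the tool's z in degrees. In form: [[gripper, dx, dy, dz, turn], ...]. A call has 1 to 20 rows; each row is the pose to reach, as a shift and turn from the pose commanded when the call began, along the tool's axes at that moment; what a row does not reach only later rows make up. A row lasts 1/8 s, in which the tool goes at most 62.5 mm and 10.7 degrees, less where a joint would pass 70% of its speed; a pose out of reach is approached as far as the arm can. A call with a gripper value outside its range is refused whole. The fingers move at their own pace and stop on an object; "force" is the grip in N (left out, the last holds). Time passes only in rows, so rows that repeat a pose let the fingers close. It gives the time, the measured TCP pose, the force, the opening and the grip force at its end, in the units of the state.
- monitor.read_state(): the state, without advancing time (a new reading comes with each control period).
- imaging.camera(name): name is "scene" or "top"; returns a dict with "img" (420x560x3 uint8, red, green, blue), "mtx" (3x3 intrinsics, pixels), "D" ([k1, k2, p1, p2, k3] as OpenCV has them; the pictures are not rectified), "view" (4x4, takes a point from world to camera coordinates). Camera axes: x right, y down, z forward; pixel columns grow to the right and rows downward; lengths in mm; the calibration is good to about 2 mm. A picture is of the moment at which its call begins. There is no depth.
- job.sign_off(): hands the job in; it is judged then, once.
Trained networks look in a picture, given as the dict that the camera call returned (one of the last four; its "shot" number tells which), for a name from the list of things; names that differ only in an ending like _2 or _b are one class to them, and where a whole thing is asked for, a point or a joint stands for the part that bears it (a point fixed in the world has none). Each returns a list of dicts, best first, with "p" (0 to 1); they miss things now and then, are a little off and sometimes report something else, mostly with a low value. They report only what shows in the picture. A call takes as long as a camera call.
- find_in(picture, target): "rect" ([centre column, centre row, width, height] in pixels, round what is visible of it).
- trace(picture, target): "region" (420x560 bool, what is visible of it) and "rect" ([centre column, centre row, width, height] in pixels, round what is visible of it).
The state is a dict: "clock": time; "joints": joint angles; "qd": joint speeds; "effort": joint torques, N m; "eef_pos": TCP position; "eef_rot": TCP orientation; "wrist_force": force on the tool from outside, world axes, zero at the start; "moment": the same for the moment, N m; "finger_gap": finger opening in mm; "finger_force": force on a finger pad.
Only numpy, scipy, OpenCV 4.12 (cv2) and the standard library are available. Lean on these libraries where they do the work, as an engineer would, in place of code of your own. Each camera call takes 0.05 s, during which the arm holds its last target. There are 200 camera calls.

## Working session

There is one attempt and no reset: what is moved stays moved. The work goes in short steps, Python scripts to look and compute and a tool call to move; the robot and the scene stay as the last step left them, time stands still between calls to the robot, and variables do not carry over. Pictures are saved under pics/ and viewed, at most 10 in all, crops included, and the job is handed in when it is done.

Besides the shell and the picture viewer there is one more tool, called after "Emit:" by a JSON object that holds its "op" and its "data", one argument or row to a line. arm_command: Moves the arm, as the interface text tells. Its arguments: {"type":"object","properties":{"steps":{"type":"array","items":{"type":"array","items":{"type":"number"}}},"force":{"type":"number"}},"required":["steps"]}

```bash
mkdir -p pics; cat > h.py <<'E'
import numpy as np, cv2
from cell import monitor, imaging, job, find_in, trace
def ray(c,px):
    u=cv2.undistortPoints(np.array(px,float).reshape(-1,1,2),c["mtx"],np.array(c["D"],float)).reshape(-1,2)
    R=c["view"][:3,:3];t=c["view"][:3,3]
    return -R.T@t,(np.c_[u,np.ones(len(u))])@R
def onz(c,px,z):
    o,d=ray(c,px); s=(z-o[2])/d[:,2]; return (o+d*s[:,None])[:,:2]
def proj(c,P):
    P=np.array(P,float).reshape(-1,3)
    return cv2.projectPoints(P,cv2.Rodrigues(c["view"][:3,:3])[0],c["view"][:3,3],c["mtx"],np.array(c["D"],float))[0].reshape(-1,2)
def save(c,n): cv2.imwrite(f"pics/{n}.png",c["img"][:,:,::-1])
E
python3 - <<'E'
from h import *
for n in("scene","top"):
    c=imaging.camera(n);save(c,n+"0")
    R=c["view"][:3,:3];print(n,(-R.T@c["view"][:3,3]).round(),R[2].round(2))
    for t in("jig","blank","wood_block","bench_dog","wax_tin_c","tape_measure_c","sanding_block_c","roller"):
        for r in trace(c,t)[:2]: print(t,round(r["p"],2),np.round(r["rect"]), onz(c,[r["rect"][:2]],40).round() if n=="top" else "")
s=monitor.read_state();print(s["clock"],s["eef_pos"],s["eef_rot"],s["wrist_force"])
E
```

```text
scene [ 49. 719. 981.] [ 0.43 -0.5  -0.75]
jig 0.59 [228. 242.  95. 101.] 
blank 0.64 [348. 177.  51.  47.] 
wood_block 0.98 [282. 192.  27.  26.] 
bench_dog 0.56 [346. 230.  21.  20.] 
wax_tin_c 0.94 [303. 152.  23.  35.] 
wax_tin_c 0.39 [251. 213.  20.  18.] 
tape_measure_c 0.76 [231. 329.  37.  35.] 
sanding_block_c 0.85 [187. 290.  49.  40.] 
roller 0.45 [250. 213.  18.  15.] 
top [ 507.  100. 1299.] [ 0.06 -0.   -1.  ]
jig 0.8 [255. 175.  82. 130.] [[664. 171.]]
blank 0.65 [378. 209.  45.  38.] [[ 577. -178.]]
wood_block 0.85 [316. 175.  23.  18.] [[670.   1.]]
wax_tin_c 0.88 [367. 155.  26.  28.] [[ 728. -145.]]
tape_measure_c 0.79 [169. 248.  33.  12.] [[456. 405.]]
sanding_block_c 0.63 [180. 188.  33.  39.] [[624. 378.]]
sanding_block_c 0.34 [276. 170.  20.  12.] [[680. 113.]]
roller 0.54 [276. 171.  18.  12.] [[677. 111.]]
0.9 [ 157.69725401 -526.89014303  224.43851855] [-3.14158233e+00 -2.74860709e-06  2.90834872e-01] [-0.45479129  0.50160384 -0.2437711 ]
```

View pics/top0.png

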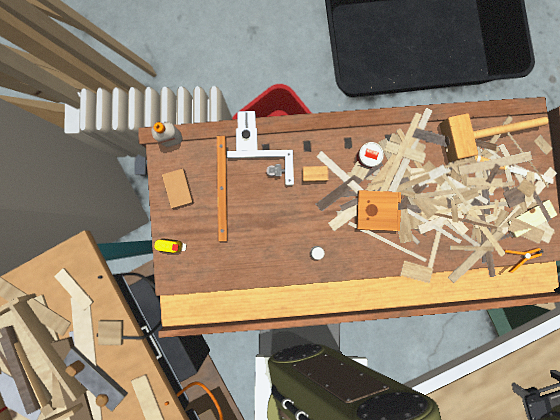

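View pics/scene0.png

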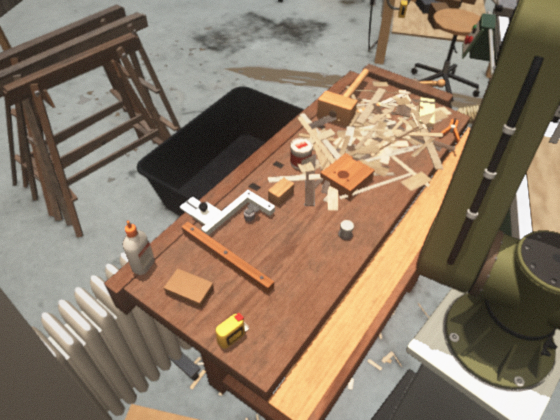

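The top view shows the fence at column 222 (rows 136–241), the roller at (273,171), the wood block at (316,174), the dog at (317,254) and the blank at (379,211). I'll enlarge it for the corners.

```bash
python3 - <<'E'
from h import *
c=imaging.camera("top")
im=c["img"][120:270,205:415,::-1]
cv2.imwrite("pics/crop.png",cv2.resize(im,None,fx=3.8,fy=3.8,interpolation=cv2.INTER_CUBIC))
for t,z in(("blank",40),("wood_block",40),("bench_dog",40),("jig",32)):
    for r in trace(c,t)[:1]:
        m=r["region"].astype(np.uint8)
        cs=max(cv2.findContours(m,0,cv2.CHAIN_APPROX_NONE)[0],key=cv2.contourArea).reshape(-1,2)
        w=onz(c,cs,z).astype(np.float32)
        print(t,r["p"],[np.round(x,2) for x in cv2.minAreaRect(w)])
# fence by colour
hsv=cv2.cvtColor(c["img"],cv2.COLOR_RGB2HSV)
print(hsv[190,214:232].tolist()); print(hsv[215,205:235,2].tolist())
E
```

```text
blank 0.76 [array([ 573.74, -173.75]), array([115.01, 129.52]), np.float64(0.36)]
wood_block 0.69 [array([672.96,   3.49]), array([48.06, 70.26]), np.float64(1.1)]
bench_dog 0.66 [array([452.37,  -6.04]), array([35.98, 36.15]), np.float64(1.11)]
jig 0.58 [array([665.44, 170.39]), array([368.86, 215.3 ]), np.float64(1.87)]
[[12, 119, 173], [12, 116, 174], [11, 104, 177], [12, 144, 209], [15, 175, 236], [15, 177, 229], [14, 169, 229], [13, 166, 228], [14, 170, 231], [14, 171, 235], [15, 171, 242], [14, 174, 212], [9, 102, 80], [13, 107, 152], [12, 109, 188], [11, 109, 182], [12, 120, 178], [12, 117, 177]]
[163, 167, 161, 160, 159, 162, 160, 162, 157, 159, 158, 152, 186, 230, 231, 223, 215, 215, 222, 228, 216, 122, 105, 164, 161, 157, 157, 160, 163, 167]
```

View pics/crop.png

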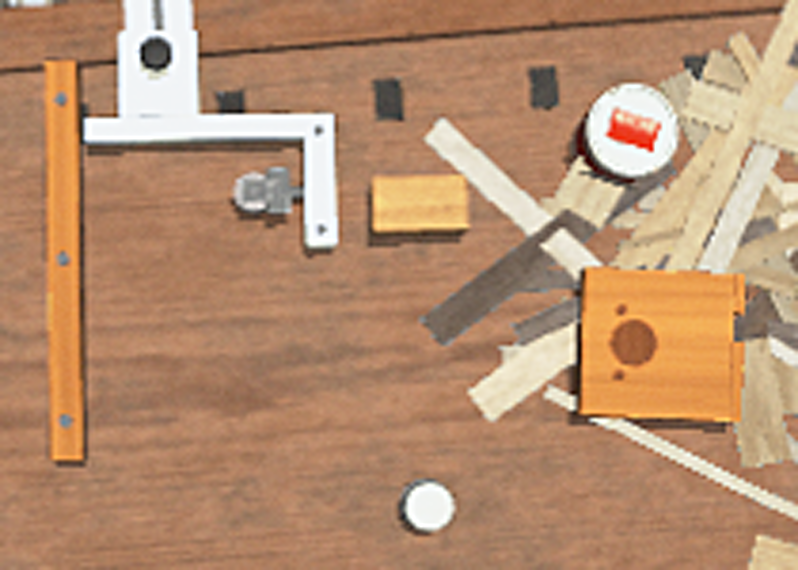

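The enlarged view shows the fence face from (78,60) to (85,460), the blank's top corners at about (585,268), (745,274), (740,418) and (581,414) with its notch on the right, the block top at (372–467, 176–233), and the dog head at (428,506). The stop's front edge is at about v=137.

```bash
cat > m.py <<'E'
from h import *
def crop2px(p): p=np.array(p,float); return np.array([205,120])+(p+.5)/3.8-.5
if __name__=="__main__":
    c=imaging.camera("top")
    hsv=cv2.cvtColor(c["img"],cv2.COLOR_RGB2HSV).astype(int)
    P=[];L=[]
    for r in range(165,238):
        s=hsv[r,205:240,1]*1.0+hsv[r,205:240,2]; k=np.where(s>340)[0]
        if len(k)>5: P.append((205+k[-1]+.7,r));L.append((205+k[0]-.5,r))
    w=onz(c,P,32); l=onz(c,L,32)
    vx,vy,x0,y0=cv2.fitLine(w.astype(np.float32),cv2.DIST_HUBER,0,.01,.01).ravel()
    if vx<0:vx,vy=-vx,-vy
    yaw=np.arctan2(vy,vx); print("fence yaw",yaw,"face y at x=",x0,y0, "width",np.median(l[:,1]-w[:,1])*np.cos(yaw))
    ends=onz(c,crop2px([(62,60),(68,460)]),32); print("ends",ends)
    f=np.array([vx,vy]);n=np.array([-vy,vx])
    mid=ends.mean(0); face=np.array([x0,y0])
    fc=face+f*((mid-face)@f); org=fc+f*120; print("jig origin",org)
    J=lambda p:np.c_[(p-org)@f,(p-org)@n].round(1)
    b=onz(c,crop2px([(585,268),(745,274),(740,418),(581,414)]),40)
    print("blank",b.round(1).tolist(),J(b).tolist(),"ctr",b.mean(0),J(b.mean(0)[None]))
    e=b[0]-b[3]; e2=b[1]-b[2]; g=b[0]-b[1]; print("yaw",np.arctan2(e[1],e[0]),np.arctan2(e2[1],e2[0]),np.arctan2(-g[0],g[1]))
    for nme,q,z in(("wb",[(372,176),(466,176),(468,232),(372,234)],40),("dog",[(428,506)],40),("stopface",[(85,137),(300,137)],32),("roller",[(248,193)],32),("tin",[(632,130)],70)):
        p=onz(c,crop2px(q),z); print(nme,p.round(1).tolist(),J(p).tolist())
E
python3 m.py
```

```text
fence yaw 0.040016323 face y at x= 610.8301 251.5031 width 25.868014569700982
ends [[776.76860914 270.50636805]
 [478.99369715 256.74082123]]
jig origin [748.24229436 257.00476623]
blank [[628.9, -121.1], [627.2, -240.1], [520.8, -237.1], [521.2, -119.4]] [[-134.4, -373.0], [-140.8, -491.9], [-247.1, -484.6], [-241.9, -367.0]] ctr [ 574.51739045 -179.42429912] [[-191.  -429.1]]
yaw -0.015365522992187276 -0.028506021639722125 -0.013678251258002408
wb [[693.4, 37.5], [695.1, -32.0], [653.5, -34.1], [650.4, 36.7]] [[-63.5, -217.1], [-64.6, -286.7], [-106.3, -287.1], [-106.6, -216.2]]
dog [[451.6, -8.2]] [[-307.0, -253.1]]
stopface [[719.0, 251.4], [722.6, 91.3]] [[-29.4, -4.4], [-32.2, -164.5]]
roller [[679.7, 129.0]] [[-73.6, -125.1]]
tin [[727.3, -149.0]] [[-37.2, -404.8]]
```

```bash
cat > g.py <<'E'
import sys
from h import *
JY=0.040; ORG=np.array([748.2,257.0])
R=np.array([[np.cos(JY),-np.sin(JY)],[np.sin(JY),np.cos(JY)]])
def J(p): return R.T@(np.array(p[:2])-ORG)
def go(jx,jy,z,yawj):
    s=monitor.read_state(); p=np.array(s["eef_pos"]); yaw=s["eef_rot"][2]
    t=R@np.array([jx,jy])+ORG; d=t-p[:2]
    tx=np.array([np.cos(yaw),np.sin(yaw)]);ty=np.array([np.sin(yaw),-np.cos(yaw)])
    dy=(JY+yawj-yaw+np.pi)%(2*np.pi)-np.pi
    print("world",t.round(1),"dx,dy,dz,turn",round(d@tx,1),round(d@ty,1),round(p[2]-z,1),round(-np.degrees(dy),2),"| now jig",J(p).round(1),p.round(1),s["eef_rot"],"t",s["clock"],"F",np.round(s["wrist_force"],1),"gap",s["finger_gap"])
if __name__=="__main__": go(*map(eval,sys.argv[1:5]))
E
sed -i '1a from numpy import pi' g.py; python3 g.py -191 -525 140 pi/2
```

```text
world [ 578.3 -275.2] dx,dy,dz,turn 475.2 -120.5 84.4 -75.63 | now jig [-621.4 -759.6] [ 157.7 -526.9  224.4] [-3.14152918e+00  1.38857758e-05  2.90819421e-01] t 1.2 F [ 1.6 -0.9  0.8] gap 93.72243483358046
```

Emit:
{"op": "arm_command", "data": {
  "steps": [
    [0.745,53,-13,0,-9],
    [0.745,106,-27,0,-18],
    [0.745,159,-40,0,-27],
    [0.745,212,-54,10,-36],
    [0.745,265,-67,20,-45],
    [0.745,318,-80,40,-54],
    [0.745,371,-94,60,-63],
    [0.745,424,-107,75,-72],
    [0.745,475,-120,84,-75.6],
    [0.745,475,-120,84,-75.6],
    [0.745,475,-120,84,-75.6],
    [0.745,475,-120,84,-75.6]
  ]
}}

```text
clock: 2.7
eef_pos: [577.7, -276.7, 140.9]
eef_rot: [3.141, 0.0, 1.609]
wrist_force: [0.5, 0.4, -0.0]
finger_gap: 69.7
finger_force: 0.0
```

```bash
python3 g.py -191 -519 31 pi/2; python3 - <<'E'
from h import *
c=imaging.camera("top");im=c["img"][120:270,205:415,::-1]
cv2.imwrite("pics/c2.png",cv2.resize(im,None,fx=3.8,fy=3.8,interpolation=cv2.INTER_CUBIC))
E
```

```text
world [ 578.1 -269.2] dx,dy,dz,turn 7.4 0.7 109.9 -0.13 | now jig [-191.7 -526.4] [ 577.7 -276.7  140.9] [3.14119761e+00 3.74510316e-04 1.60861450e+00] t 2.7 F [ 0.5  0.4 -0. ] gap 69.74927861271112
```

View pics/c2.png

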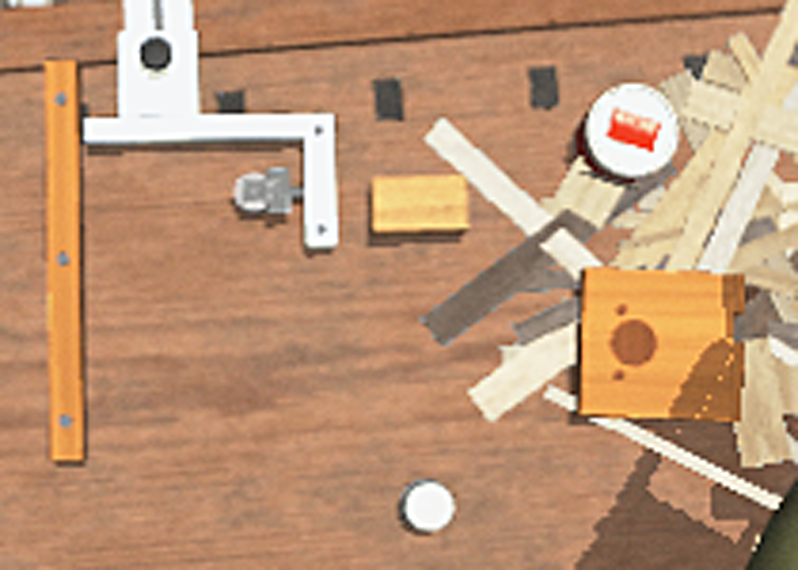

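The blank hasn't moved, and the gripper is at the right edge behind it. I'll descend and start the push.

Emit:
{"op": "arm_command", "data": {
  "steps": [
    [0.745,0,1,40,0],
    [0.745,0,1,80,0],
    [0.745,0,1,100,0],
    [0.745,0,1,110,0],
    [0.745,0,1,110,0],
    [0.745,0,1,110,0],
    [0.745,5,1,110,0],
    [0.745,10,1,110,0],
    [0.745,15,1,110,0],
    [0.745,20,1,110,0],
    [0.745,25,1,110,0],
    [0.745,30,1,110,0],
    [0.745,35,1,110,0],
    [0.745,40,1,110,0]
  ]
}}

```text
clock: 4.5
eef_pos: [577.7, -235.5, 30.5]
eef_rot: [-3.142, 0.0, 1.61]
wrist_force: [0.2, -2.5, 0.0]
finger_gap: 70.0
finger_force: 1.0
```

Emit:
{"op": "arm_command", "data": {
  "steps": [
    [0.745,5,0,0,0],
    [0.745,11,0,0,0],
    [0.745,18,0,0,0],
    [0.745,25,0,0,0],
    [0.745,32,0,0,0],
    [0.745,39,0,0,0],
    [0.745,46,0,0,0],
    [0.745,53,0,0,0],
    [0.745,60,0,0,0],
    [0.745,67,0,0,0],
    [0.745,74,0,0,0],
    [0.745,81,0,0,0],
    [0.745,88,0,0,0],
    [0.745,95,0,0,0],
    [0.745,102,0,0,0],
    [0.745,108,0,0,0],
    [0.745,112,0,0,0],
    [0.745,115,0,0,0],
    [0.745,115,0,0,0]
  ]
}}

```text
clock: 6.88
eef_pos: [573.2, -120.5, 30.4]
eef_rot: [-3.141, -0.0, 1.61]
wrist_force: [-0.2, -0.8, 0.5]
finger_gap: 70.1
finger_force: 0.0
```

```bash
python3 g.py -191 -135 30.5 pi/2; python3 - <<'E'
from h import *
c=imaging.camera("top");im=c["img"][120:270,205:415,::-1]
cv2.imwrite("pics/c3.png",cv2.resize(im,None,fx=3.8,fy=3.8,interpolation=cv2.INTER_CUBIC))
E
```

```text
world [562.8 114.5] dx,dy,dz,turn 235.2 -1.1 -0.1 -0.02 | now jig [-190.  -370.2] [ 573.2 -120.5   30.4] [-3.14137661e+00 -4.14309426e-04  1.61036616e+00] t 6.875 F [-0.2 -0.8  0.5] gap 70.11230082808963
```

View pics/c3.png

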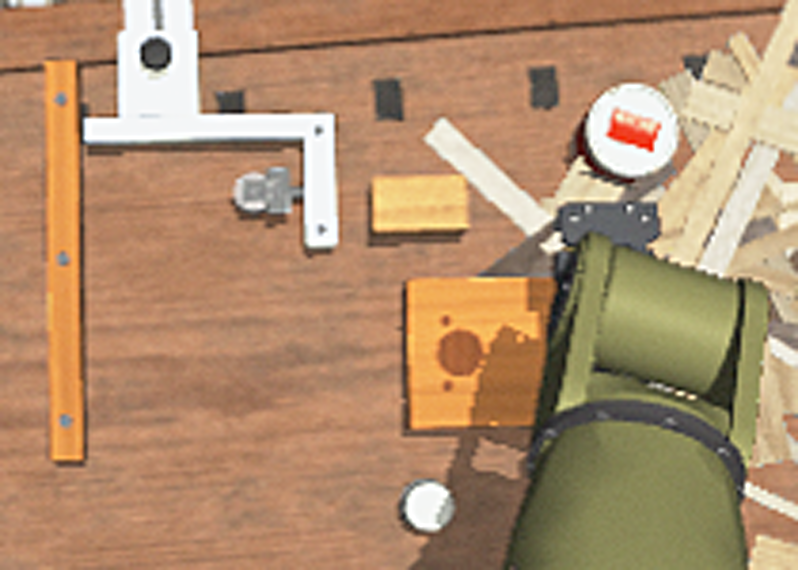

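The blank is square to the jig, with its left edge at u≈407 (v 279–429), centred in the gap between the block (v<234) and the dog (v>480). I'll continue.

Emit:
{"op": "arm_command", "data": {
  "steps": [
    [0.745,5,0,0,0],
    [0.745,12,0,0,0],
    [0.745,20,0,0,0],
    [0.745,28,0,0,0],
    [0.745,36,0,0,0],
    [0.745,44,0,0,0],
    [0.745,52,0,0,0],
    [0.745,60,0,0,0],
    [0.745,68,0,0,0],
    [0.745,76,0,0,0],
    [0.745,84,0,0,0],
    [0.745,92,0,0,0],
    [0.745,100,0,0,0],
    [0.745,108,0,0,0],
    [0.745,116,0,0,0],
    [0.745,124,0,0,0],
    [0.745,132,0,0,0],
    [0.745,140,0,0,0],
    [0.745,146,0,0,0],
    [0.745,150,0,0,0]
  ]
}}

```text
clock: 9.43
eef_pos: [567.3, 29.4, 30.5]
eef_rot: [-3.142, 0.0, 1.61]
wrist_force: [0.6, -1.8, -0.9]
finger_gap: 70.1
finger_force: 0.8
```

Emit:
{"op": "arm_command", "data": {
  "steps": [
    [0.745,6,0,0,0],
    [0.745,12,0,0,0],
    [0.745,18,0,0,0],
    [0.745,24,0,0,0],
    [0.745,30,0,0,0],
    [0.745,36,0,0,0],
    [0.745,42,0,0,0],
    [0.745,48,0,0,0],
    [0.745,54,0,0,0],
    [0.745,60,0,0,0],
    [0.745,65,0,0,0],
    [0.745,69,0,0,0],
    [0.745,72,0,0,0],
    [0.745,74,0,0,0],
    [0.745,76,0,0,0]
  ]
}}

```text
clock: 11.3
eef_pos: [564.3, 105.0, 30.5]
eef_rot: [-3.142, 0.0, 1.61]
wrist_force: [0.3, -2.3, -0.5]
finger_gap: 70.1
finger_force: 0.9
```

```bash
python3 g.py -191 -128 30.5 pi/2; python3 - <<'E'
from h import *
c=imaging.camera("top");im=c["img"][120:270,205:415,::-1]
cv2.imwrite("pics/c4.png",cv2.resize(im,None,fx=3.8,fy=3.8,interpolation=cv2.INTER_CUBIC))
E
```

```text
world [562.5 121.5] dx,dy,dz,turn 16.5 -1.2 -0.0 -0.04 | now jig [-189.8 -144.5] [564.3 105.   30.5] [-3.14158455e+00  1.20181567e-05  1.61016094e+00] t 11.3 F [ 0.3 -2.3 -0.5] gap 70.05396475838363
```

View pics/c4.png

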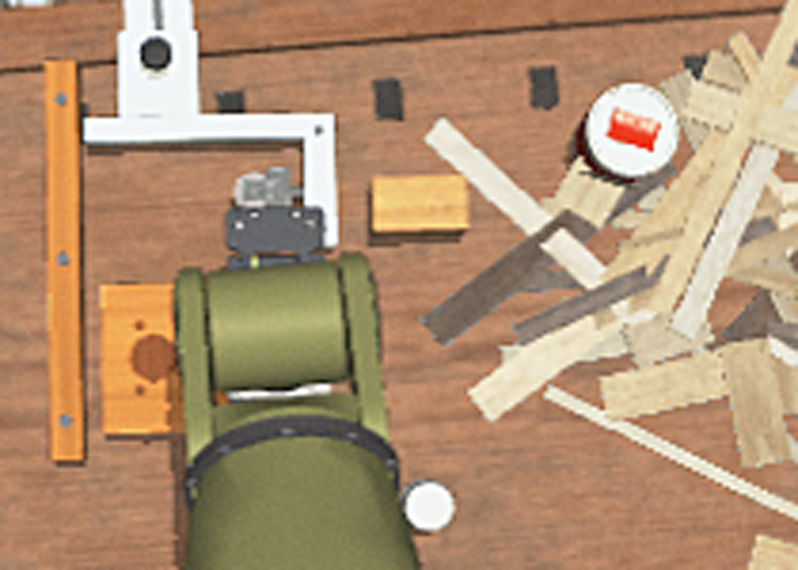

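The blank's left edge is at u≈101, about 13 mm short of the fence face (u≈82). I'll creep in.

Emit:
{"op": "arm_command", "data": {
  "steps": [
    [0.745,2,0,0,0],
    [0.745,4,0,0,0],
    [0.745,6,0,0,0],
    [0.745,8,0,0,0],
    [0.745,9.5,0,0,0],
    [0.745,11,0,0,0]
  ]
}}

```text
clock: 12.1
eef_pos: [563.9, 116.1, 30.4]
eef_rot: [3.142, 0.0, 1.61]
wrist_force: [0.0, -1.9, -0.3]
finger_gap: 69.7
finger_force: 0.9
```

Emit:
{"op": "arm_command", "data": {
  "steps": [
    [0.745,0.5,0,0,0],
    [0.745,1,0,0,0],
    [0.745,1.5,0,0,0]
  ]
}}

```text
clock: 12.48
eef_pos: [563.8, 117.5, 30.5]
eef_rot: [3.142, -0.0, 1.61]
wrist_force: [0.1, -2.7, 0.4]
finger_gap: 70.0
finger_force: 1.0
```

Emit:
{"op": "arm_command", "data": {
  "steps": [
    [0.745,0.5,0,0,0],
    [0.745,1,0,0,0]
  ]
}}

```text
clock: 12.72
eef_pos: [563.8, 118.5, 30.4]
eef_rot: [-3.142, -0.0, 1.61]
wrist_force: [0.6, -1.7, -0.1]
finger_gap: 69.9
finger_force: 1.0
```

Emit:
{"op": "arm_command", "data": {
  "steps": [
    [0.745,0.5,0,0,0],
    [0.745,1,0,0,0]
  ]
}}

```text
clock: 12.98
eef_pos: [563.7, 119.5, 30.5]
eef_rot: [3.142, -0.0, 1.61]
wrist_force: [1.1, -1.7, -0.6]
finger_gap: 69.8
finger_force: 1.0
```

Emit:
{"op": "arm_command", "data": {
  "steps": [
    [0.745,0.5,0,0,0],
    [0.745,1,0,0,0]
  ]
}}

```text
clock: 13.22
eef_pos: [563.7, 120.5, 30.5]
eef_rot: [-3.142, -0.0, 1.61]
wrist_force: [-0.0, -2.0, -0.7]
finger_gap: 70.3
finger_force: 1.0
```

Emit:
{"op": "arm_command", "data": {
  "steps": [
    [0.745,0.5,0,0,0],
    [0.745,0.8,0,0,0]
  ]
}}

```text
clock: 13.48
eef_pos: [563.7, 121.0, 30.5]
eef_rot: [3.142, 0.0, 1.61]
wrist_force: [1.9, -5.4, 0.1]
finger_gap: 70.0
finger_force: 2.8
```

Emit:
{"op": "arm_command", "data": {
  "steps": [
    [0.745,0.4,0,0,0],
    [0.745,0.4,0,0,0]
  ]
}}

```text
clock: 13.72
eef_pos: [563.8, 121.1, 30.5]
eef_rot: [3.141, 0.001, 1.611]
wrist_force: [0.4, -7.2, -0.7]
finger_gap: 70.0
finger_force: 3.5
```

```bash
python3 g.py -275 -60 110 pi; python3 -c "
from h import *
print(monitor.read_state()['moment'])"
```

```text
world [475.8 186.1] dx,dy,dz,turn 68.4 -85.3 -79.5 -90.02 | now jig [-189.7 -128.4] [563.8 121.1  30.5] [3.14136399e+00 8.53184057e-04 1.61051042e+00] t 13.725 F [ 0.4 -7.2 -0.7] gap 69.98848279122109
[-1.2866384  -0.28130578  0.28616811]
```

The blank is flush on the fence. I'll back off, rise, and go round behind it.

Emit:
{"op": "arm_command", "data": {
  "steps": [
    [0.745,-6,0,0,0],
    [0.745,-15,0,0,0],
    [0.745,-15,0,-30,0],
    [0.745,-15,0,-75,0],
    [0.745,0,-10,-80,-9],
    [0.745,10,-25,-80,-18],
    [0.745,20,-40,-80,-27],
    [0.745,30,-50,-80,-36],
    [0.745,40,-60,-80,-46],
    [0.745,50,-70,-80,-56],
    [0.745,58,-80,-80,-66],
    [0.745,64,-85,-80,-75],
    [0.745,66,-85,-80,-83],
    [0.745,66,-85,-80,-90],
    [0.745,66,-85,-80,-90],
    [0.745,66,-85,-80,-90],
    [0.745,66,-85,-80,-90]
  ]
}}

```text
clock: 15.85
eef_pos: [476.1, 184.2, 110.5]
eef_rot: [3.142, 0.0, -3.104]
wrist_force: [-0.1, 0.1, -0.1]
finger_gap: 70.1
finger_force: 0.0
```

```bash
python3 g.py -268 -62 30.5 pi; python3 - <<'E'
from h import *
c=imaging.camera("top");im=c["img"][120:270,205:415,::-1]
cv2.imwrite("pics/c5.png",cv2.resize(im,None,fx=3.8,fy=3.8,interpolation=cv2.INTER_CUBIC))
E
```

```text
world [482.9 184.3] dx,dy,dz,turn -6.8 -0.1 80.0 -0.13 | now jig [-274.8  -61.9] [476.1 184.2 110.5] [ 3.14153191e+00  1.10008000e-05 -3.10382648e+00] t 15.85 F [-0.1  0.1 -0.1] gap 70.06853046276728
```

View pics/c5.png

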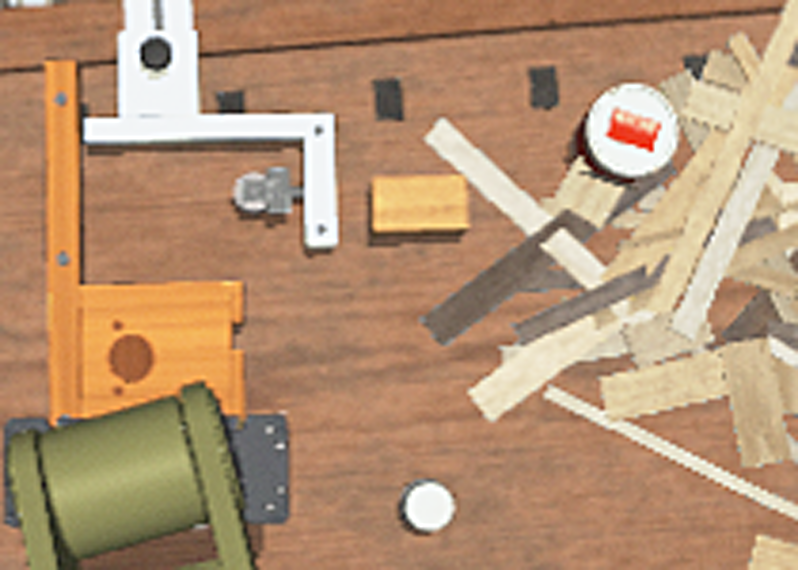

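The blank lies flush on the fence (front edge v≈283, notch facing right), with the gripper behind it. I'll descend and push forward.

Emit:
{"op": "arm_command", "data": {
  "steps": [
    [0.745,0,0,40,0],
    [0.745,0,0,70,0],
    [0.745,0,0,80,0],
    [0.745,0,0,80,0],
    [0.745,-5,0,80,0],
    [0.745,-10,0,80,0],
    [0.745,-15,0,80,0],
    [0.745,-18,0,80,0],
    [0.745,-21,0,80,0],
    [0.745,-24,0,80,0],
    [0.745,-27,0,80,0],
    [0.745,-30,0,80,0],
    [0.745,-34,0,80,0],
    [0.745,-38,0,80,0],
    [0.745,-42,0,80,0],
    [0.745,-46,0,80,0],
    [0.745,-50,0,80,0],
    [0.745,-54,0,80,0],
    [0.745,-57,0,80,0],
    [0.745,-60,0,80,0]
  ]
}}

```text
clock: 18.4
eef_pos: [536.2, 186.6, 30.4]
eef_rot: [-3.142, -0.0, -3.102]
wrist_force: [-3.3, 0.2, 1.4]
finger_gap: 69.9
finger_force: 1.4
```

```bash
python3 g.py -150 -62 30.5 pi
```

```text
world [600.8 189.1] dx,dy,dz,turn -64.6 -0.1 -0.1 -0.03 | now jig [-214.6  -61.8] [536.2 186.6  30.4] [-3.14156391e+00 -1.95587344e-05 -3.10209073e+00] t 18.4 F [-3.3  0.2  1.4] gap 69.90210042527053
```

Emit:
{"op": "arm_command", "data": {
  "steps": [
    [0.745,-2,0,0,0],
    [0.745,-4,0,0,0],
    [0.745,-6,0,0,0],
    [0.745,-8,0,0,0],
    [0.745,-9,0,0,0],
    [0.745,-10,0,0,0]
  ]
}}

```text
clock: 19.15
eef_pos: [546.0, 187.1, 30.5]
eef_rot: [3.142, -0.0, -3.102]
wrist_force: [-5.5, 0.6, 2.9]
finger_gap: 69.9
finger_force: 2.6
```

Emit:
{"op": "arm_command", "data": {
  "steps": [
    [0.745,-1,0,0,0],
    [0.745,-2,0,0,0],
    [0.745,-3,0,0,0]
  ]
}}

```text
clock: 19.52
eef_pos: [548.6, 187.5, 30.4]
eef_rot: [3.141, -0.001, -3.102]
wrist_force: [-5.7, 2.5, 3.3]
finger_gap: 69.8
finger_force: 3.0
```

Emit:
{"op": "arm_command", "data": {
  "steps": [
    [0.745,-1,0,0,0],
    [0.745,-2,0,0,0],
    [0.745,-3,0,0,0]
  ]
}}

```text
clock: 19.9
eef_pos: [551.7, 187.7, 30.4]
eef_rot: [3.141, -0.001, -3.102]
wrist_force: [-5.3, 2.4, 3.1]
finger_gap: 70.1
finger_force: 2.8
```

Emit:
{"op": "arm_command", "data": {
  "steps": [
    [0.745,-1,0,0,0],
    [0.745,-2,0,0,0],
    [0.745,-3,0,0,0]
  ]
}}

```text
clock: 20.27
eef_pos: [554.7, 187.7, 30.4]
eef_rot: [3.141, -0.001, -3.102]
wrist_force: [-5.7, 1.8, 2.7]
finger_gap: 70.1
finger_force: 2.7
```

Emit:
{"op": "arm_command", "data": {
  "steps": [
    [0.745,-1.5,0,0,0],
    [0.745,-3,0,0,0],
    [0.745,-4.5,0,0,0],
    [0.745,-6,0,0,0],
    [0.745,-7.5,0,0,0],
    [0.745,-9,0,0,0],
    [0.745,-10.5,0,0,0],
    [0.745,-12,0,0,0]
  ]
}}

```text
clock: 21.28
eef_pos: [567.2, 187.9, 30.4]
eef_rot: [-3.142, 0.0, -3.102]
wrist_force: [-4.5, 0.8, 2.1]
finger_gap: 70.1
finger_force: 2.1
```

Emit:
{"op": "arm_command", "data": {
  "steps": [
    [0.745,-1.5,0,0,0],
    [0.745,-3,0,0,0],
    [0.745,-4.5,0,0,0],
    [0.745,-6,0,0,0],
    [0.745,-7.5,0,0,0],
    [0.745,-9,0,0,0],
    [0.745,-10.5,0,0,0],
    [0.745,-12,0,0,0]
  ]
}}

```text
clock: 22.28
eef_pos: [579.1, 188.4, 30.5]
eef_rot: [3.142, 0.0, -3.102]
wrist_force: [-2.0, 0.2, 0.9]
finger_gap: 69.6
finger_force: 1.7
```

```bash
python3 g.py -150 -62 30.5 pi; python3 - <<'E'
from h import *
c=imaging.camera("top");im=c["img"][120:270,205:415,::-1]
cv2.imwrite("pics/c6.png",cv2.resize(im,None,fx=3.8,fy=3.8,interpolation=cv2.INTER_CUBIC))
E
```

```text
world [600.8 189.1] dx,dy,dz,turn -21.7 -0.2 -0.0 -0.03 | now jig [-171.7  -61.8] [579.1 188.4  30.5] [ 3.14156360e+00  6.35389613e-05 -3.10209918e+00] t 22.275 F [-2.   0.2  0.9] gap 69.57546503102239
```

View pics/c6.png

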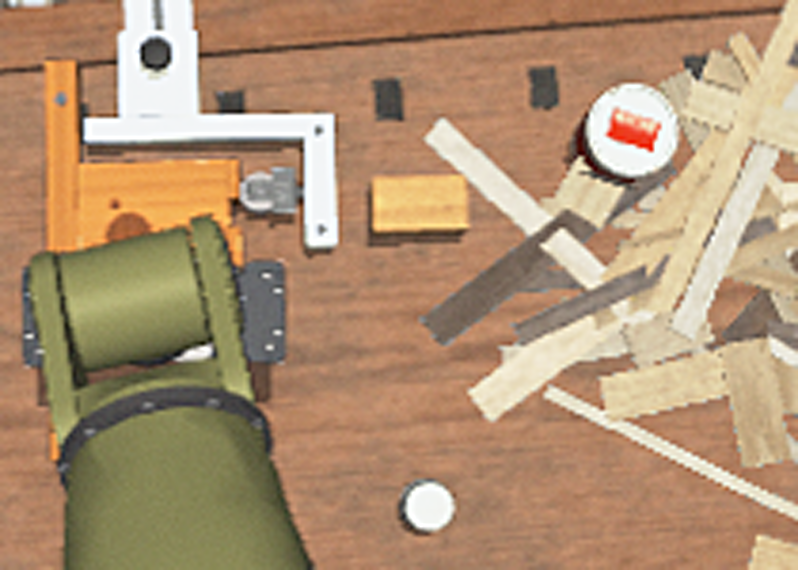

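The blank's front edge (v≈160) is about 15 mm from the stop (v≈140), and the roller (260,190) is riding its side near the notch. I'll creep on.

Emit:
{"op": "arm_command", "data": {
  "steps": [
    [0.745,-1,0,0,0],
    [0.745,-2,0,0,0],
    [0.745,-3,0,0,0],
    [0.745,-4,0,0,0],
    [0.745,-5,0,0,0],
    [0.745,-6,0,0,0],
    [0.745,-7,0,0,0],
    [0.745,-8,0,0,0]
  ]
}}

```text
clock: 23.32
eef_pos: [587.1, 188.6, 30.5]
eef_rot: [-3.142, 0.0, -3.102]
wrist_force: [-3.1, 1.2, 0.2]
finger_gap: 69.9
finger_force: 1.5
```

Emit:
{"op": "arm_command", "data": {
  "steps": [
    [0.745,-0.5,0,0,0],
    [0.745,-1,0,0,0],
    [0.745,-1.5,0,0,0],
    [0.745,-2,0,0,0]
  ]
}}

```text
clock: 23.82
eef_pos: [589.1, 188.7, 30.5]
eef_rot: [-3.142, 0.0, -3.102]
wrist_force: [-2.2, 0.1, 0.4]
finger_gap: 70.3
finger_force: 1.3
```

Emit:
{"op": "arm_command", "data": {
  "steps": [
    [0.745,-0.5,0,0,0],
    [0.745,-1,0,0,0]
  ]
}}

```text
clock: 24.08
eef_pos: [590.1, 188.7, 30.4]
eef_rot: [-3.142, 0.0, -3.102]
wrist_force: [-1.4, 0.6, 0.9]
finger_gap: 69.8
finger_force: 1.2
```

Emit:
{"op": "arm_command", "data": {
  "steps": [
    [0.745,-0.5,0,0,0],
    [0.745,-1,0,0,0]
  ]
}}

```text
clock: 24.32
eef_pos: [591.1, 188.8, 30.4]
eef_rot: [-3.142, 0.0, -3.102]
wrist_force: [-4.0, 0.5, -0.3]
finger_gap: 69.5
finger_force: 1.1
```

Emit:
{"op": "arm_command", "data": {
  "steps": [
    [0.745,-0.5,0,0,0],
    [0.745,-0.8,0,0,0]
  ]
}}

```text
clock: 24.58
eef_pos: [591.9, 188.8, 30.4]
eef_rot: [-3.142, 0.0, -3.102]
wrist_force: [-2.6, -0.7, 0.2]
finger_gap: 70.1
finger_force: 1.1
```

Emit:
{"op": "arm_command", "data": {
  "steps": [
    [0.745,-0.4,0,0,0],
    [0.745,-0.8,0,0,0]
  ]
}}

```text
clock: 24.82
eef_pos: [592.6, 188.8, 30.4]
eef_rot: [-3.142, -0.0, -3.102]
wrist_force: [-2.3, -0.5, 0.5]
finger_gap: 69.7
finger_force: 1.0
```

Emit:
{"op": "arm_command", "data": {
  "steps": [
    [0.745,-0.4,0,0,0],
    [0.745,-0.4,0,0,0]
  ]
}}

```text
clock: 25.08
eef_pos: [593.1, 188.9, 30.4]
eef_rot: [-3.142, 0.0, -3.102]
wrist_force: [-2.2, -0.3, -0.8]
finger_gap: 69.8
finger_force: 0.7
```

Emit:
{"op": "arm_command", "data": {
  "steps": [
    [0.745,-0.4,0,0,0],
    [0.745,-0.8,0,0,0]
  ]
}}

```text
clock: 25.32
eef_pos: [593.9, 188.9, 30.4]
eef_rot: [-3.142, 0.0, -3.102]
wrist_force: [-1.2, -1.0, 0.9]
finger_gap: 69.9
finger_force: 0.8
```

Emit:
{"op": "arm_command", "data": {
  "steps": [
    [0.745,-0.4,0,0,0],
    [0.745,-0.6,0,0,0]
  ]
}}

```text
clock: 25.58
eef_pos: [594.5, 188.9, 30.5]
eef_rot: [-3.142, 0.0, -3.102]
wrist_force: [-2.4, -2.2, 0.2]
finger_gap: 69.8
finger_force: 0.8
```

Emit:
{"op": "arm_command", "data": {
  "steps": [
    [0.745,-0.4,0,0,0],
    [0.745,-0.6,0,0,0]
  ]
}}

```text
clock: 25.82
eef_pos: [595.1, 189.0, 30.5]
eef_rot: [-3.142, 0.0, -3.102]
wrist_force: [-1.9, -0.7, 0.5]
finger_gap: 70.0
finger_force: 0.7
```

Emit:
{"op": "arm_command", "data": {
  "steps": [
    [0.745,-0.4,0,0,0],
    [0.745,-0.6,0,0,0]
  ]
}}

```text
clock: 26.08
eef_pos: [595.6, 189.1, 30.4]
eef_rot: [3.141, -0.0, -3.102]
wrist_force: [-3.1, -0.6, 0.2]
finger_gap: 70.3
finger_force: 0.9
```

Emit:
{"op": "arm_command", "data": {
  "steps": [
    [0.745,-0.4,0,0,0],
    [0.745,-0.6,0,0,0]
  ]
}}

```text
clock: 26.32
eef_pos: [596.1, 189.3, 30.4]
eef_rot: [3.141, -0.0, -3.102]
wrist_force: [-2.7, 2.6, 1.5]
finger_gap: 70.4
finger_force: 1.5
```

Emit:
{"op": "arm_command", "data": {
  "steps": [
    [0.745,-0.4,0,0,0],
    [0.745,-0.6,0,0,0]
  ]
}}

```text
clock: 26.58
eef_pos: [596.4, 189.4, 30.5]
eef_rot: [3.141, -0.001, -3.102]
wrist_force: [-6.2, 2.4, 1.3]
finger_gap: 69.6
finger_force: 2.8
```

Emit:
{"op": "arm_command", "data": {
  "steps": [
    [0.745,-0.2,0,0,0],
    [0.745,-0.4,0,0,0]
  ]
}}

```text
clock: 26.82
eef_pos: [596.6, 189.5, 30.4]
eef_rot: [3.141, -0.001, -3.102]
wrist_force: [-9.3, 3.2, 3.6]
finger_gap: 70.3
finger_force: 4.1
```

Emit:
{"op": "arm_command", "data": {
  "steps": [
    [0.745,-0.2,0,0,0],
    [0.745,-0.3,0,0,0]
  ]
}}

```text
clock: 27.08
eef_pos: [596.6, 189.6, 30.4]
eef_rot: [3.141, -0.002, -3.101]
wrist_force: [-10.7, 2.9, 5.4]
finger_gap: 69.9
finger_force: 5.1
```

Emit:
{"op": "arm_command", "data": {
  "steps": [
    [0.745,-0.3,0,0,0],
    [0.745,-0.6,0,0,0],
    [0.745,-0.6,0,0,0]
  ]
}}

```text
clock: 27.45
eef_pos: [596.7, 189.6, 30.5]
eef_rot: [3.142, -0.003, -3.101]
wrist_force: [-14.4, 2.2, 8.1]
finger_gap: 69.7
finger_force: 7.3
```

Emit:
{"op": "arm_command", "data": {
  "steps": [
    [0.745,-0.1,0,0,0],
    [0.745,-0.1,0,0,0],
    [0.745,-0.1,0,0,0],
    [0.745,-0.1,0,0,0],
    [0.745,-0.1,0,0,0],
    [0.745,-0.1,0,0,0],
    [0.745,-0.1,0,0,0],
    [0.745,-0.1,0,0,0],
    [0.745,-0.1,0,0,0],
    [0.745,-0.1,0,0,0]
  ]
}}

```text
clock: 28.7
eef_pos: [596.7, 189.6, 30.5]
eef_rot: [3.142, -0.004, -3.101]
wrist_force: [-14.9, 1.5, 7.9]
finger_gap: 70.0
finger_force: 7.7
```

Emit:
{"op": "arm_command", "data": {
  "steps": [
    [0.745,1,0,0,0],
    [0.745,3,0,0,0],
    [0.745,8,0,0,0],
    [0.745,18,0,0,0],
    [0.745,30,0,0,0],
    [0.745,40,0,-30,0],
    [0.745,60,0,-80,0],
    [0.745,100,0,-120,0],
    [0.745,140,0,-150,0],
    [0.745,150,0,-150,0],
    [0.745,150,0,-150,0]
  ]
}}

```text
clock: 30.08
eef_pos: [447.9, 183.1, 180.0]
eef_rot: [-3.142, -0.0, -3.102]
wrist_force: [0.6, -0.3, 0.3]
finger_gap: 69.7
finger_force: 0.0
```

```bash
python3 - <<'E'
from h import *
c=imaging.camera("top");im=c["img"][120:270,205:415,::-1]
cv2.imwrite("pics/c7.png",cv2.resize(im,None,fx=3.8,fy=3.8,interpolation=cv2.INTER_CUBIC))
s=monitor.read_state();print(s["clock"],s["eef_pos"],s["wrist_force"])
E
```

```text
30.125 [448.34961771 183.08758734 179.66254797] [-0.59439402 -0.38718794 -0.45803097]
```

View pics/c7.png

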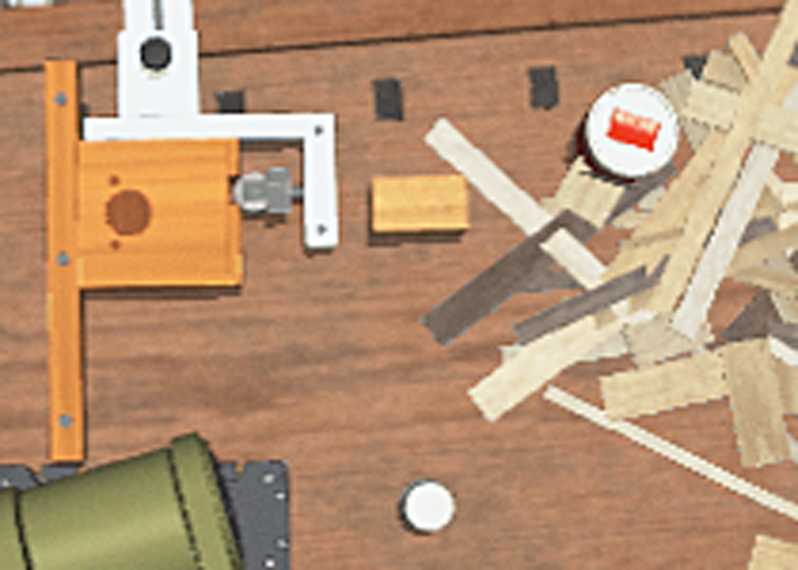

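The blank (v 140–287) is against the fence and the stop, with the roller at (255,190) in the notch. The gripper is clear of everything.

```bash
python3 -c "
from h import *
print(job.sign_off())"
```

```text
the job is handed in; nothing more can be done
None
```

The blank is home against the fence and end stop with the roller in the notch; I pressed it with about 15 N for just over a second, let go, and handed the job in at about 30 s (no verdict was returned).

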